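# Stow the primed model wagon in its dust box

## Task

Slide the cover of the wooden dust box all the way open, then lift the grey model wagon out of its cradle by its long sides and stand it upright on the cutting mat, letting go. Take it again by its two ends, lower it gently, without dropping it, flat onto the floor of the box's compartment, and slide the cover fully shut over it. Keep the wagon upright throughout, and leave the bottle, the glass and the paint pot where they are.

Things in the scene. Friction and masses are not known exactly. Their poses are not given: they have to be found in the camera images.
- dustbox: Fixed plywood box, 182 (own x) x 60 x 59 mm high, left or right of the mat; origin at centre of underside. Compartment, open on top when uncovered: x -83 to +43, y -18 to +18, floor 8 above the bench, wall tops 48. Its +x end is solid wood. The cover runs between dark rails along both long sides; their lips reach z 59 and leave y -21 to +21 free.
- box_floor (a point): Centre of the compartment's floor (own x = -20, y = 0, z = 8 mm in the box); axes as the box's.
- cover (a joint): Travel of the flat plywood cover (176 x 46 x 5 mm, top face 53.5 mm above the bench, 60 g) along the box's +x: 0 fully shut (end stop), 0.128 m fully open (end stop), which frees the whole compartment. Starts 0 to 30 mm ajar; about 1.2 N friction and slight damping; stays where it is left.
- cover_rib (a point): Centre of the top of the dark rib that stands across the cover near its -x edge: 8 mm thick (along box x), 28 long (along y), 20 high, top 73.5 mm above the bench. Moves with the cover; at box x = -79 mm when shut. Pinch or push it to slide the cover.
- cradle: Pale wooden cradle, fixed, on the other side of the mat from the box: base plate 112 (x) x 64 (y) x 12 mm with an end stop (20 x 40 mm, up to 40 mm above the bench) near each end, 58 mm apart; long sides open. Origin at the centre of its underside.
- wagon: Grey model wagon body, a closed block 52 long (x) x 26 wide (y) x 26 high mm with thin ribs, 50 to 100 g, loose; origin at centre of underside. Starts upright on the cradle's base plate (12 mm above the bench), lengthwise between the stops, which are 2 mm above its roof: only its long sides can be gripped there, and only its ends in the box. Either end may face either way.
- mat: Black cutting mat with a thin grid, fixed, 210 (x) x 148 (y) x 3 mm, between the box and the cradle; origin at the centre of its underside.
- mat_top (a point): Centre of the mat's upper face, 3 mm above the bench; axes as the mat's.
- thinner: Bystander: whitish bottle with a white cap, 54 mm across, 100 mm high, loose, standing at the left of the work; origin at the centre of its underside.
- waterglass: Bystander: empty glass tumbler, 72 mm across, 85 mm high, loose, standing at the right of the work; origin at the centre of its underside.
- paintpot: Bystander: small paint pot with a black cap, 34 mm across, 36 mm high, loose, standing beyond the mat; origin at the centre of its underside.
There are look-alikes about, which are no part of the job. Leave any green or purple look-alike of the wagon alone.

How it is judged:
By the outcome, as a careful person would: the job done as asked, in the order asked, and still so for the second after the job is handed in, with the robot touching nothing.
It also fails if it takes over 64 s, if anything falls off the work surface, if the arm or the gripper's body presses on something with over 40 N, if the wrist force passes 120 N, or if a joint passes its speed limit or range.

## Robot

A 6-joint arm with a two-finger parallel gripper is mounted at the origin on the work surface. World frame = base frame: x ahead of the robot, y to its left, z up, the work surface at z = 0. Lengths are in m, angles in rad, forces in N, time in s.
With the tool pointing down it reaches from about 0.3 to 0.75 m from the base axis. Payload 8.5 kg.
Tool frame: the origin (TCP) lies on the centre line of the jaws, within the pads' length; the fingertips stand 22 mm ahead of it and the grasp point (between the pads) lies 3 mm ahead of it; z points along the fingers, y is the direction in which the jaws open and shut (so a half turn about z gives the same grasp; the last joint's range is limited). The gripper opens to 85 mm and grips with 20 to 120 N. Pads are 22 mm wide; open, the fingers measure 114 mm over their backs; the gripper's body (76 mm by 85 mm) begins 54 mm behind the grasp point. The pads swing forward as they close: fully open they stand 13 mm farther back than shut.
Start: joints at [-1.474, 0.381, 1.297, -0, 1.464, -0.215], TCP at [0.169, -0.523, 0.253] pointing down, gripper open.
Joint ranges: [-3.11, 3.11], [-0.89, 2.33], [0.22, 2.48], [-1.42, 4.56], [0.17, 2.85], [-2.88, 2.88]. Speed limits (rad/s): [2.39, 2.39, 3.14, 3.14, 3.14, 3.14].

## Interface

Orientations are given as a 3x3 rotation matrix whose columns are the frame's x, y, z axes.
In Python, from station import readout, capture, camera_info, manip, recognise gives the robot as it stands. The module is installed in compiled form; this text tells all that it offers.
- The arm moves only by the shell command python3 -m jog 'ROWS' [FORCE]. ROWS is a JSON object of lists of equal length, an entry for each row: "fingers": the closure, from 0 (fully open) to 1 (shut); "xyz": the shift along the tool's x, y, z in cm, a list of three; "yaw": the turn about the tool's z in degrees. A call has 1 to 10 rows; each row is the pose to reach, as a shift and turn from the pose measured when the call began, along the tool's axes at that moment; what a row does not reach only later rows make up. A row lasts 1/12 s, in which the tool goes at most 41.7 mm and 7.16 degrees, less where a joint would pass 70% of its speed; a pose out of reach is approached as far as the arm can. A call with a gripper value outside its range is refused whole. The fingers move at their own pace and stop on an object; FORCE is the grip in N (left out, the last holds). Time passes only in rows, so rows that repeat a pose let the fingers close. It gives the time, the measured TCP pose, the force and the opening at its end, in the units of the state.
- readout.read_state(): the state, without advancing time (a new reading comes with each control period).
- capture(name): name is "scene" or "side" or "wrist"; returns the picture (420x560x3 uint8, blue, green, red); there is no depth.
- camera_info(name): a dict with "fx", "fy", "cx", "cy" (pixels), "camera_from_world" (4x4, takes a point from world to camera coordinates); the wrist camera has in their place "hand_eye" (4x4, takes a point from camera to tool coordinates, whose origin is the TCP and whose axes are the flange's). Camera axes: x right, y down, z forward; pixel columns grow to the right and rows downward; lengths in m; the calibration is good to about 2 mm. A picture is of the moment at which its call begins: read the wrist's pose just before it. camera_info takes no time and is no camera call.
- manip.finish_job(): hands the job in, once; it reports no verdict.
Trained networks look in the newest picture that a camera, given by its name, has taken for a name from the list of things; names that differ only in an ending like _2 or _b are one class to them, and where a whole thing is asked for, a point or a joint stands for the part that bears it (a point fixed in the world has none). Each returns a list of dicts, best first, with "conf" (0 to 1); they miss things now and then, are a little off and sometimes report something else, mostly with a low value. They report only what shows in the picture. A call takes as long as a camera call. They do not tell look-alikes from the thing itself.
- recognise(query, camera): "centre" ([x, y, z] in m, in world coordinates, good to about 4 mm: the middle of the surface that is visible of it).
The state is a dict: "time_s": time; "joint_positions": joint angles; "joint_velocities": joint speeds; "joint_efforts": joint torques, N m; "eef_pos": TCP position; "orientation": TCP orientation; "contact_force": force on the tool from outside, world axes, zero at the start; "wrist_torque": the same for the moment, N m; "gripper_width": finger opening in m.
Only numpy, scipy, OpenCV 4.12 (cv2) and the standard library are available. Lean on these libraries where they do the work, as an engineer would, in place of code of your own. Each camera call takes 0.05 s, during which the arm holds its last target.

## Working session

There is one attempt and no reset: what is moved stays moved. The work goes in short steps, Python scripts to look and compute and a shell command to move; the robot and the scene stay as the last step left them, time stands still between calls to the robot, and variables do not carry over. Pictures are saved under pics/ and viewed, and the job is handed in when it is done.

```bash
mkdir -p pics
cat > h.py <<'E'
import numpy as np, cv2
from station import readout, capture, camera_info, manip, recognise
def snap(cam,fn):
    s=readout.read_state(); im=capture(cam); cv2.imwrite('pics/'+fn,im); return s,im
def proj(cam,P):
    i=camera_info(cam);T=np.array(i["camera_from_world"]);p=T[:3,:3]@np.array(P)+T[:3,3]
    return i["fx"]*p[0]/p[2]+i["cx"], i["fy"]*p[1]/p[2]+i["cy"]
def ray(cam,u,v,z,state=None):
    i=camera_info(cam)
    if cam=="wrist":
        H=np.array(i["hand_eye"]);R=np.array(state["orientation"]);W=np.eye(4);W[:3,:3]=R;W[:3,3]=state["eef_pos"];M=W@H
    else: M=np.linalg.inv(np.array(i["camera_from_world"]))
    d=M[:3,:3]@np.array([(u-i["cx"])/i["fx"],(v-i["cy"])/i["fy"],1]);o=M[:3,3]
    return o+d*(z-o[2])/d[2]
def st():
    s=readout.read_state();R=np.array(s["orientation"])
    print(round(s["time_s"],2),np.round(s["eef_pos"],4),np.round(R,3).tolist(),np.round(s["contact_force"],1),round(s["gripper_width"],4),np.round(s["joint_positions"],2))
    return s
def to(P,s=None):
    s=s or readout.read_state();R=np.array(s["orientation"]);return R.T@(np.array(P)-s["eef_pos"])*100
E
python3 - <<'E'
from h import *
st()
for c in("scene","side"):
    snap(c,c+"0.png")
    for q in("dustbox","cover_rib","cradle","wagon","mat")if c=="scene" else ("cover_rib","wagon"):
        print(c,q,[(np.round(d["centre"],3).tolist(),round(d["conf"],2),np.round(proj(c,d["centre"])).tolist()) for d in recognise(q,c)])
E
```

```text
0.0 [ 0.1687 -0.5232  0.2527] [[0.952, 0.307, -0.0], [0.307, -0.952, 0.002], [0.0, -0.001, -1.0]] [-0.5  0.  -1.1] 0.0857 [-1.47  0.38  1.3  -0.    1.46 -0.22]
scene dustbox [([0.58, 0.237, 0.049], 0.75, [355.0, 246.0])]
scene cover_rib [([0.591, 0.242, 0.053], 0.97, [355.0, 249.0])]
scene cradle [([0.517, 0.014, 0.003], 0.66, [290.0, 203.0]), ([0.575, -0.249, 0.011], 0.55, [201.0, 179.0]), ([0.58, 0.24, 0.048], 0.38, [356.0, 246.0]), ([0.43, 0.487, 0.06], 0.27, [467.0, 240.0])]
scene wagon [([0.534, -0.358, 0.026], 0.78, [178.0, 152.0]), ([0.556, -0.254, 0.039], 0.74, [202.0, 168.0]), ([0.577, -0.142, 0.024], 0.61, [232.0, 192.0])]
scene mat [([0.521, 0.017, 0.007], 0.94, [290.0, 203.0])]
side cover_rib [([0.582, 0.249, 0.057], 0.76, [262.0, 170.0])]
side wagon [([0.526, -0.37, 0.025], 0.76, [298.0, 346.0]), ([0.56, -0.262, 0.036], 0.61, [299.0, 303.0]), ([0.575, -0.149, 0.029], 0.58, [292.0, 268.0])]
```

View pics/scene0.png

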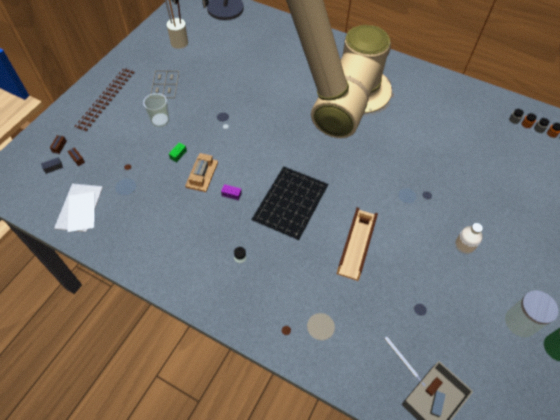

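View pics/side0.png

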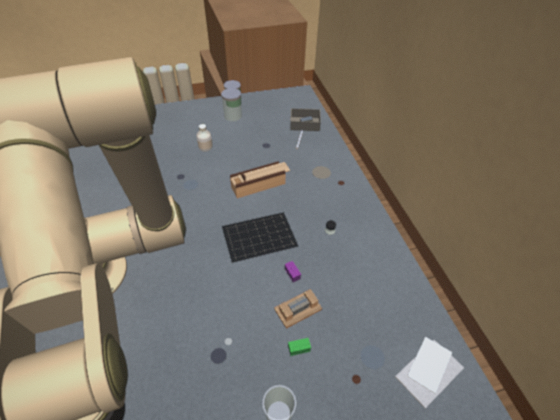

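Run:
```python
import cv2
a=cv2.imread('pics/scene0.png')[120:290,120:420];b=cv2.imread('pics/side0.png')[130:370,200:400]
cv2.imwrite('pics/c1.png',cv2.resize(a,None,fx=2.6,fy=2.6,interpolation=2));cv2.imwrite('pics/c2.png',cv2.resize(b,None,fx=2.5,fy=2.5,interpolation=2))
```

```text
(no output)
```

View pics/c1.png

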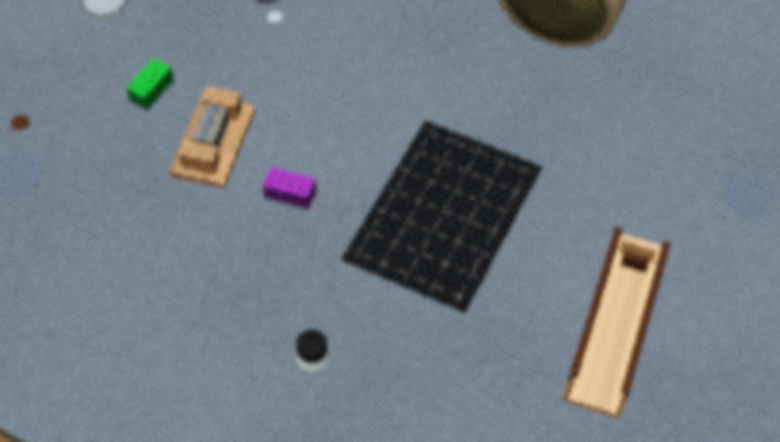

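View pics/c2.png

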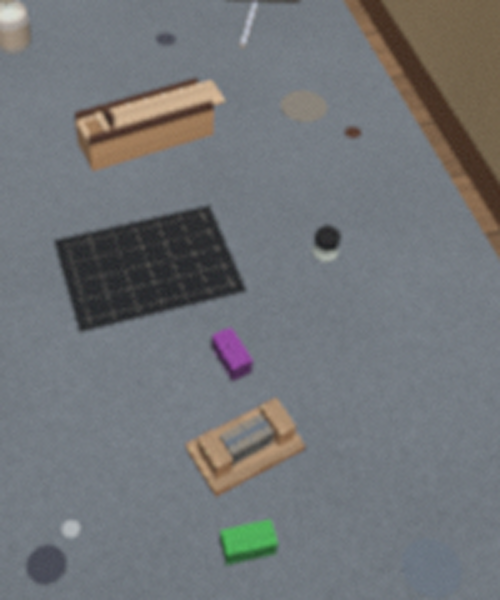

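Candidates for the wagon in the scene view are green (178,152), grey in the cradle (202,168) and purple (232,192). The crop shows the grey one sitting between the cradle stops, so that is the one. The box's rib is at its near end, around (364,217), so the cover opens away from the robot.

Run:
```python
from h import *
for n,u,v,z in[("railL near",668,243,.059),("railR near",615,230,.059),("railR far",572,378,.059),("railL far",627,392,.059),("cov far a",566,400,.0535),("cov far b",619,416,.0535),
 ("cradle a",172,175,.012),("b",222,185,.012),("c",253,105,.012),("mat1",425,122,.003),("mat2",541,166,.003),("mat3",465,310,.003),("mat4",344,258,.003)]:
    print(n,np.round(ray("scene",u/2.6+120,v/2.6+120,z),3))
for P in([.40,-.25,.25],[.45,.0,.25],[.45,.23,.25]): print(to(P))
i=camera_info("wrist");print(np.round(i["hand_eye"],3),i["fx"])
```

```text
railL near [0.467 0.251 0.059]
railR near [0.479 0.196 0.059]
railR far [0.655 0.228 0.059]
railL far [0.643 0.28  0.059]
cov far a [0.676 0.232 0.054]
cov far b [0.667 0.283 0.054]
cradle a [ 0.621 -0.269  0.012]
b [ 0.606 -0.214  0.012]
c [ 0.494 -0.244  0.012]
mat1 [ 0.413 -0.062  0.003]
mat2 [0.404 0.082 0.003]
mat3 [0.61  0.091 0.003]
mat4 [ 0.617 -0.051  0.003]
[ 30.40160912 -18.93055513   0.33115153]
[ 42.82970607 -41.19133672   0.33413553]
[ 49.88534582 -63.08238375   0.3369521 ]
[[ 0.    -0.961 -0.277  0.071]
 [ 1.     0.    -0.     0.   ]
 [ 0.    -0.277  0.961 -0.122]
 [ 0.     0.     0.     1.   ]] 291.7982347686053
```

```bash
python3 -m jog '{"fingers":[0,0,0,0,0,0,0,0,0,0],"xyz":[[3,-2,0],[6.4,-4,0],[9.8,-6,0],[13.2,-8,0],[16.6,-10.2,0],[20,-12.4,0],[23.4,-14.6,0],[26.8,-16.8,0],[30,-18.9,0.3],[30.4,-18.9,0.3]],"yaw":[-6,-12,-18,-24,-30,-36,-42,-48,-54,-60]}'
python3 - <<'E'
from h import *
st();snap("wrist","w1.png");st()
for q in("wagon","cradle"):
    print(q,[(np.round(d["centre"],3).tolist(),round(d["conf"],2)) for d in recognise(q,"wrist")])
E
```

```text
time_s: 1.28
eef_pos: [0.4023, -0.2457, 0.2502]
orientation: [[0.2, 0.98, 0.001], [0.98, -0.2, 0.002], [0.002, 0.0, -1.0]]
contact_force: [-0.5, 0.3, -0.1]
gripper_width: 0.0855
1.28 [ 0.4023 -0.2457  0.2502] [[0.2, 0.98, 0.001], [0.98, -0.2, 0.002], [0.002, 0.0, -1.0]] [-0.5  0.3 -0.1] 0.0855 [-0.8   0.25  1.51  0.    1.39 -0.6 ]
1.33 [ 0.4018 -0.2476  0.2503] [[0.195, 0.981, 0.0], [0.981, -0.195, 0.0], [0.001, 0.0, -1.0]] [ 0.3  0.6 -0.4] 0.0855 [-0.8   0.25  1.51  0.    1.39 -0.61]
wagon [([0.554, -0.256, 0.034], 0.97), ([0.566, -0.145, 0.026], 0.7), ([0.536, -0.358, 0.026], 0.67)]
cradle [([0.554, -0.25, 0.016], 0.74)]
```

View pics/w1.png

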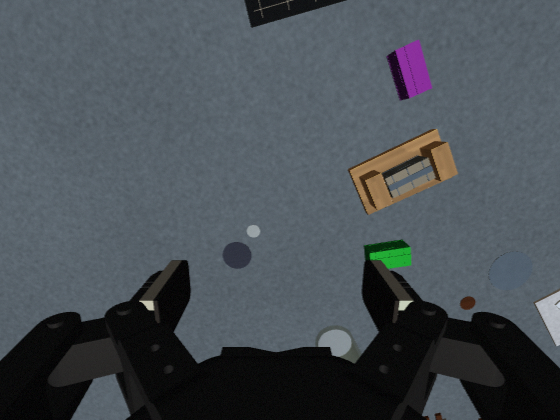

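The wrist view confirms the grey wagon at (415,178) between the stops. Green is at (388,255) and purple at (410,70). I'll go to the box next.

Run:
```python
from h import *
s=st()
print(to([.45,.10,.24]),to([.49,.21,.22]))
import numpy as np
i=0
```

```text
1.43 [ 0.4003 -0.2501  0.2503] [[0.211, 0.977, -0.0], [0.977, -0.211, -0.0], [-0.0, -0.0, -1.0]] [-0.  -0.   0.8] 0.0861 [-0.81  0.25  1.51 -0.    1.39 -0.6 ]
[35.27164795 -2.54196514  1.02701214] [46.86915607 -0.95817245  3.02436195]
```

```bash
python3 -m jog '{"fingers":[0,0,0,0,0,0,0,0,0,0],"xyz":[[4,-0.2,0],[8,-0.4,0.2],[12,-0.6,0.4],[16,-0.8,0.6],[20,-1,0.8],[24,-1,1],[28,-1,1.5],[32,-1,2],[36,-1,2.5],[40,-1,3]],"yaw":[-3,-6,-9,-12,-15,-18,-20,-22,-22,-22]}'
python3 - <<'E'
from h import *
s,im=snap("wrist","w2.png");st()
for q in("cover_rib","dustbox"):
    print(q,[(np.round(d["centre"],3).tolist(),round(d["conf"],2)) for d in recognise(q,"wrist")])
E
```

```text
time_s: 2.27
eef_pos: [0.4755, 0.1435, 0.2202]
orientation: [[-0.164, 0.986, 0.0], [0.986, 0.164, -0.0], [-0.001, 0.0, -1.0]]
contact_force: [0.9, -1.1, 0.2]
gripper_width: 0.0855
2.32 [0.4758 0.149  0.2192] [[-0.168, 0.986, -0.0], [0.986, 0.168, 0.002], [0.002, 0.0, -1.0]] [-3.2  2.4 -1.6] 0.0856 [ 0.06  0.32  1.5   0.    1.33 -0.11]
cover_rib [([0.586, 0.242, 0.053], 0.67)]
dustbox [([0.562, 0.241, 0.054], 0.67)]
```

View pics/w2.png

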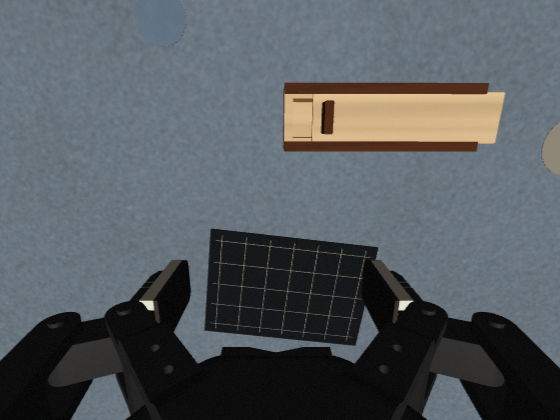

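Run:
```python
from h import *
s,im=snap("wrist","w3.png");st()
cv2.imwrite('pics/w3c.png',cv2.resize(im[50:200,260:540],None,fx=2.8,fy=2.8,interpolation=2))
g=cv2.cvtColor(im,6)
```

```text
2.47 [0.4753 0.1424 0.22  ] [[-0.168, 0.986, -0.001], [0.986, 0.168, -0.001], [-0.001, -0.001, -1.0]] [ 0.2  0.5 -1. ] 0.0854 [ 0.05  0.32  1.5  -0.    1.33 -0.12]
```

View pics/w3c.png

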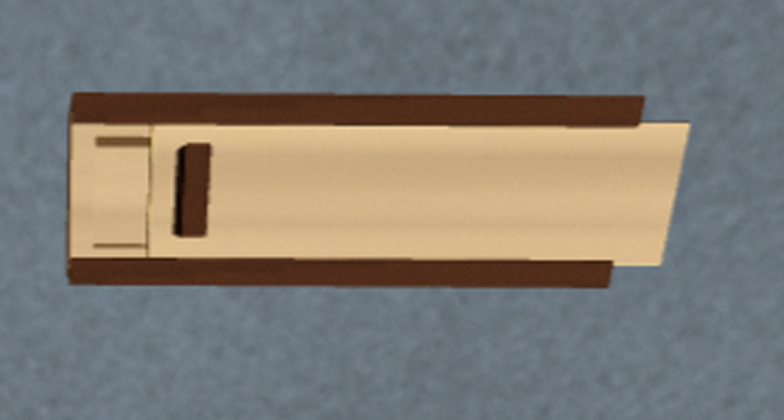

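```bash
cat >> h.py <<'E'
def fit(cam,pts,L,W,z,s):
    "pts: 4 pixels; returns centre,yaw,sizes"
    q=np.array([ray(cam,u,v,z,s)[:2] for u,v in pts]);return q
E
python3 - <<'E'
from h import *
s=readout.read_state()
f=lambda l:[(u/2.8+260,v/2.8+50) for u,v in l]
q=fit("wrist",f([(73,93),(644,96),(610,288),(68,284)]),0,0,.059,s)
print(np.round(q,4),q.mean(0)); 
for a,b in((0,1),(3,2),(0,3),(1,2)): d=q[b]-q[a];print(np.linalg.norm(d),np.degrees(np.arctan2(d[1],d[0])))
r=fit("wrist",f([(186,143),(212,143),(207,237),(181,237)]),0,0,.0735,s);print(np.round(r,4),r.mean(0))
print(to([*r.mean(0),.12]))
E
```

```text
[[0.4667 0.2516]
 [0.6466 0.2813]
 [0.6575 0.222 ]
 [0.4756 0.1924]] [0.56161374 0.23681906]
0.18240618297087555 9.388552582117727
0.1842372770678603 9.258352633536651
0.05986500720120261 -81.39575604766776
0.060286542738491836 -79.65039960615839
[[0.5034 0.2414]
 [0.5112 0.2427]
 [0.5159 0.2152]
 [0.5078 0.2138]] [0.50958979 0.22828376]
[7.89131413 4.83244257 9.99236575]
```

```bash
python3 -m jog '{"fingers":[0.5,0.5,0.5,0.5,0.5,0.5,0.5,0.5,0.5,0.5],"xyz":[[4,2.4,1],[7.9,4.85,4],[7.9,4.85,7],[7.9,4.85,9.5],[7.9,4.85,11.5],[7.9,4.85,13],[7.9,4.85,13.9],[7.9,4.85,13.9],[7.9,4.85,13.9],[7.9,4.85,13.9]],"yaw":[0.3,0.3,0.3,0.3,0.3,0.3,0.3,0.3,0.3,0.3]}'
python3 - <<'E'
from h import *
s,im=snap("wrist","w4.png");print(to([.5096,.2283,.081]))
E
```

```text
time_s: 3.3
eef_pos: [0.5106, 0.2277, 0.0822]
orientation: [[-0.161, 0.987, 0.002], [0.987, 0.161, -0.0], [-0.0, 0.001, -1.0]]
contact_force: [0.0, -0.2, 0.5]
gripper_width: 0.0429
[ 0.04906455 -0.08038274  0.12153908]
```

View pics/w4.png

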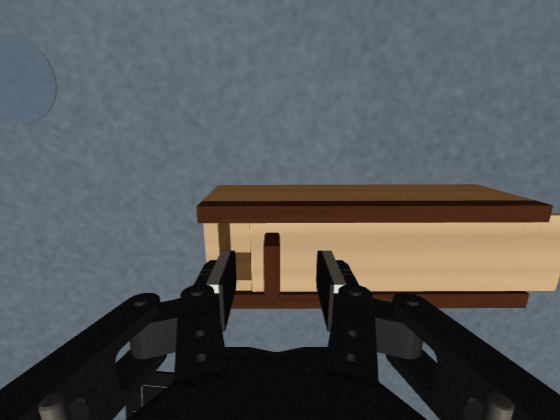

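The rib, at (272,265), is between the pads, so I'll close on it.

```bash
python3 -m jog '{"fingers":[1,1,1,1,1,1],"xyz":[[0,-0.1,0],[0,-0.1,0],[0,-0.1,0],[0,-0.1,0],[0,-0.1,0],[0,-0.1,0]],"yaw":[0,0,0,0,0,0]}' 40
```

```text
time_s: 3.85
eef_pos: [0.5097, 0.2279, 0.0828]
orientation: [[-0.162, 0.987, 0.003], [0.987, 0.162, -0.0], [-0.001, 0.003, -1.0]]
contact_force: [-1.3, -1.0, 6.8]
gripper_width: 0.0071
```

```bash
python3 -m jog '{"fingers":[1,1,1,1,1,1,1,1,1,1],"xyz":[[0,0.6,-0.15],[0,1.7,-0.2],[0,3,-0.2],[0,4.4,-0.2],[0,5.8,-0.2],[0,7.2,-0.2],[0,8.4,-0.2],[0,9.2,-0.2],[0,9.8,-0.2],[0,10.2,-0.2]],"yaw":[0,0,0,0,0,0,0,0,0,0]}'; python3 -m jog '{"fingers":[1,1,1],"xyz":[[0,0.2,0],[0,0.3,0],[0,0.4,0]],"yaw":[0,0,0]}'
python3 - <<'E'
from h import *
s,im=snap("wrist","w5.png");st();p=np.array(s["eef_pos"])[:2]-[.5616,.2368];print(p@[.9867,.1625]+.079)
E
```

```text
time_s: 4.68
eef_pos: [0.6089, 0.2443, 0.0832]
orientation: [[-0.162, 0.987, -0.004], [0.987, 0.162, -0.001], [-0.001, -0.004, -1.0]]
contact_force: [-19.8, -2.4, -2.1]
gripper_width: 0.0065
time_s: 4.93
eef_pos: [0.6091, 0.2444, 0.0829]
orientation: [[-0.163, 0.987, -0.015], [0.987, 0.163, -0.004], [-0.001, -0.015, -1.0]]
contact_force: [-22.9, -6.0, 7.8]
gripper_width: 0.0068
4.98 [0.6091 0.2444 0.0829] [[-0.163, 0.987, -0.015], [0.987, 0.163, -0.004], [-0.001, -0.015, -1.0]] [-18.7  -4.8   6.5] 0.0067 [ 0.2   0.72  1.2  -0.    1.24  0.04]
0.12709001107472037
```

View pics/w5.png

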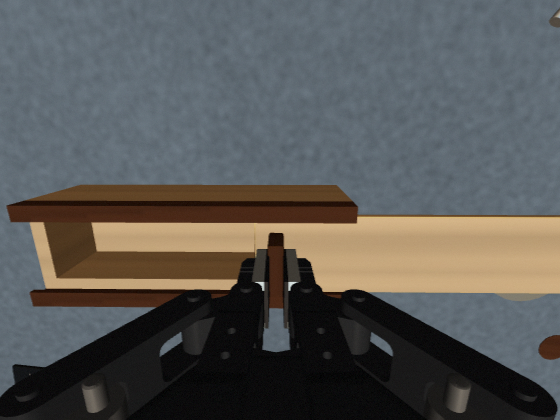

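```bash
python3 -m jog '{"fingers":[0.5,0.5,0.5,0.5,0.5,0.5,0.5,0.5],"xyz":[[0,0,0],[0,0,0],[0,0,0],[0,0,-1.5],[0,0,-4.5],[0,0,-8.5],[0,0,-12],[0,0,-14]],"yaw":[0,0,0,0,0,0,0,0]}'
python3 - <<'E'
from h import *
s,im=snap("wrist","w6.png");st();print(to([.55,-.255,.24]))
E
```

```text
time_s: 5.65
eef_pos: [0.6124, 0.2452, 0.2282]
orientation: [[-0.163, 0.987, -0.007], [0.987, 0.163, -0.002], [-0.001, -0.007, -1.0]]
contact_force: [0.1, -0.1, 0.7]
gripper_width: 0.0431
5.7 [0.6132 0.2453 0.2311] [[-0.163, 0.987, -0.002], [0.987, 0.163, -0.001], [-0.001, -0.003, -1.0]] [ 0.1 -0.5  3.9] 0.0428 [ 0.2   0.6   0.99 -0.    1.56  0.04]
[-48.34021577 -14.37562318  -0.8090489 ]
```

View pics/w6.png

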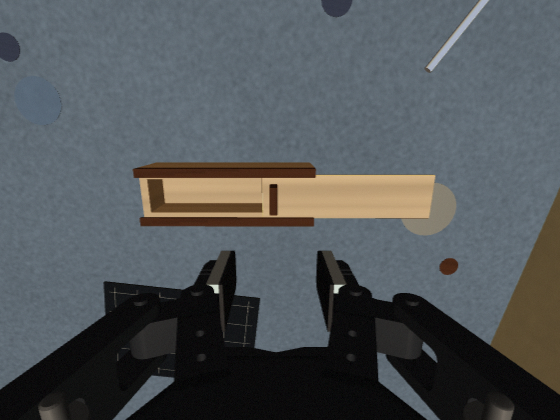

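The cover is fully open, with its edge level with the end of the compartment. The wagon is next.

```bash
python3 -m jog '{"fingers":[0.3,0.3,0.3,0.3,0.3,0.3,0.3,0.3,0.3,0.3],"xyz":[[-2.5,-0.7,0],[-6.3,-1.9,0],[-10.1,-3,0],[-13.9,-4.1,0],[-17.7,-5.3,0],[-21.5,-6.4,0],[-25.3,-7.5,0],[-29.1,-8.7,0],[-33,-9.8,0],[-36.5,-10.9,0]],"yaw":[7,14,21,28,35,42,49,56,63,70]}';  python3 - <<'E'
from h import *
st();print(to([.55,-.255,.24]))
E
```

```text
time_s: 6.53
eef_pos: [0.5649, -0.1351, 0.232]
orientation: [[0.875, 0.484, -0.001], [0.484, -0.875, -0.002], [-0.002, 0.002, -1.0]]
contact_force: [0.2, -0.2, -0.2]
gripper_width: 0.0599
6.53 [ 0.5649 -0.1351  0.232 ] [[0.875, 0.484, -0.001], [0.484, -0.875, -0.002], [-0.002, 0.002, -1.0]] [ 0.2 -0.2 -0.2] 0.0599 [-0.44  0.45  1.25 -0.    1.44  0.63]
[-7.11099102  9.77398464 -0.77279252]
```

```bash
python3 -m jog '{"fingers":[0.3,0.3,0.3,0.3,0.3,0.3],"xyz":[[-2.3,3.2,0],[-4.6,6.5,0],[-6.5,9,0],[-7.1,9.8,0],[-7.1,9.8,0],[-7.1,9.8,0]],"yaw":[6,12,14,14,14,14]}';  python3 - <<'E'
from h import *
s,im=snap("wrist","w7.png");st()
cv2.imwrite('pics/w7c.png',cv2.resize(im[120:330,180:400],None,fx=2.8,fy=2.8,interpolation=2))
for q in("wagon","cradle"):
    print(q,[(np.round(d["centre"],3).tolist(),round(d["conf"],2)) for d in recognise(q,"wrist")])
E
```

```text
time_s: 7.03
eef_pos: [0.5504, -0.2549, 0.2322]
orientation: [[0.966, 0.259, -0.0], [0.259, -0.966, -0.002], [-0.001, 0.002, -1.0]]
contact_force: [-0.2, 0.3, -0.2]
gripper_width: 0.0599
7.08 [ 0.5505 -0.2541  0.2324] [[0.966, 0.26, -0.0], [0.26, -0.966, -0.002], [-0.001, 0.002, -1.0]] [ 0.7  0.6 -1.2] 0.0597 [-0.63  0.49  1.17 -0.    1.48  0.68]
wagon [([0.572, -0.149, 0.026], 0.86), ([0.561, -0.259, 0.037], 0.84), ([0.534, -0.362, 0.024], 0.84), ([0.523, 0.008, 0.0], 0.18)]
cradle [([0.568, -0.257, 0.013], 0.77)]
```

View pics/w7.png

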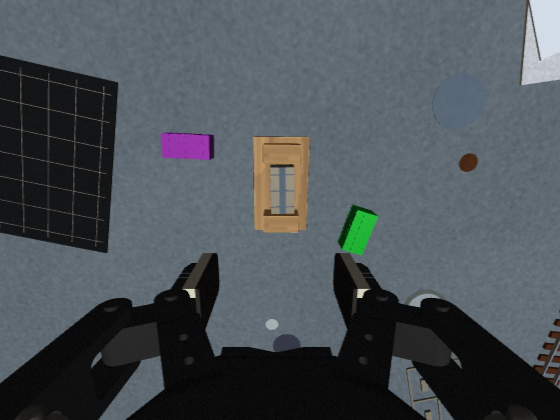

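View pics/w7c.png

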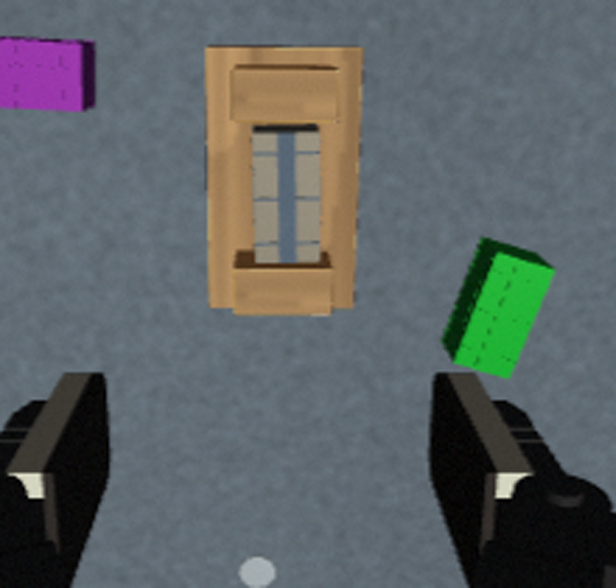

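Run:
```python
from h import *
s=st()
f=lambda l:[(u/2.8+180,v/2.8+120) for u,v in l]
for l,z in(([(254,127),(320,127),(321,263),(253,263)],.038),([(207,46),(362,46),(355,308),(208,308)],.012)):
  q=fit("wrist",f(l),0,0,z,s)
  print(np.round(q,4),q.mean(0)) 
  for a,b in((0,3),(1,2),(0,1),(3,2)): d=q[a]-q[b];print(round(np.linalg.norm(d),4),round(np.degrees(np.arctan2(d[1],d[0])),2))
  print(to([*q.mean(0),.037]))
```

```text
7.18 [ 0.5506 -0.2536  0.2325] [[0.965, 0.261, -0.0], [0.261, -0.965, -0.002], [-0.001, 0.002, -1.0]] [0.2 0.6 0.5] 0.0596 [-0.63  0.49  1.17 -0.    1.48  0.68]
[[ 0.5808 -0.2402]
 [ 0.5874 -0.2647]
 [ 0.5351 -0.2803]
 [ 0.5279 -0.2538]] [ 0.55780698 -0.25975753]
0.0546 14.41
0.0546 16.54
0.0254 105.1
0.0274 105.08
[ 0.55186961  0.74143024 19.54859415]
[[ 0.6042 -0.2139]
 [ 0.6206 -0.2746]
 [ 0.5121 -0.3044]
 [ 0.4951 -0.2414]] [ 0.55800192 -0.25855849]
0.1125 14.14
0.1125 15.36
0.0628 105.11
0.0652 105.08
[ 0.60193861  0.63075049 19.548315  ]
```

```bash
python3 -m jog '{"fingers":[0.4,0.4,0.4,0.4,0.4,0.4,0.4,0.4,0.4,0.4],"xyz":[[0.3,0.4,2],[0.6,0.7,5.5],[0.6,0.7,9],[0.6,0.7,12.5],[0.6,0.7,15.5],[0.6,0.7,17.5],[0.6,0.7,18.7],[0.6,0.7,19.3],[0.6,0.7,19.3],[0.6,0.7,19.3]],"yaw":[0,0,0,0,0,0,0,0,0,0]}';  python3 - <<'E'
from h import *
s,im=snap("wrist","w8.png");st();print(to([.558,-.2593,.039]))
E
```

```text
time_s: 8.02
eef_pos: [0.5588, -0.2587, 0.0403]
orientation: [[0.965, 0.262, 0.001], [0.262, -0.965, -0.003], [-0.0, 0.003, -1.0]]
contact_force: [0.1, 0.6, -0.1]
gripper_width: 0.0511
8.07 [ 0.5588 -0.259   0.0407] [[0.965, 0.261, 0.001], [0.261, -0.965, -0.003], [0.0, 0.004, -1.0]] [ 0.6 -1.1  0. ] 0.0513 [-0.63  0.71  1.38 -0.    1.05  0.68]
[-0.08774858  0.00436638  0.16772494]
```

View pics/w8.png

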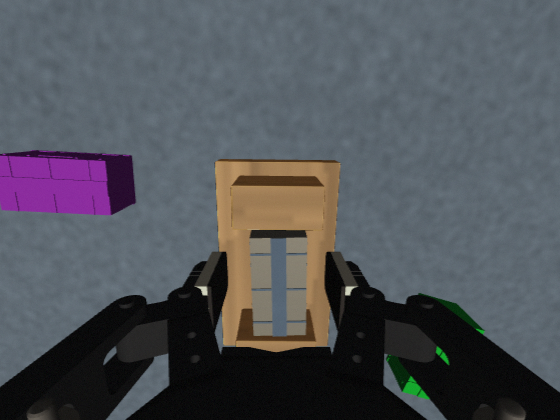

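The wagon is centred between the pads, so I'll close on it and lift.

```bash
python3 -m jog '{"fingers":[1,1,1,1,1],"xyz":[[-0.1,0,0.1],[-0.1,0,0.1],[-0.1,0,0.1],[-0.1,0,0.1],[-0.1,0,0.1]],"yaw":[0,0,0,0,0]}' 40;python3 -m jog '{"fingers":[1,1,1,1,1,1],"xyz":[[0,0,-0.4],[0,0,-1.2],[0,0,-2.5],[0,0,-4.5],[0,0,-6],[0,0,-6.5]],"yaw":[0,0,0,0,0,0]}';  python3 - <<'E'
from h import *
s,im=snap("wrist","w9.png");st();print(to([.51,.015,.06]))
E
```

```text
time_s: 8.48
eef_pos: [0.5583, -0.2595, 0.0408]
orientation: [[0.965, 0.261, 0.003], [0.261, -0.965, -0.004], [0.002, 0.005, -1.0]]
contact_force: [-0.2, 1.0, 6.4]
gripper_width: 0.0254
time_s: 8.98
eef_pos: [0.5589, -0.2598, 0.1088]
orientation: [[0.965, 0.261, 0.006], [0.261, -0.965, -0.007], [0.004, 0.008, -1.0]]
contact_force: [-0.1, 0.1, -0.2]
gripper_width: 0.0248
9.03 [ 0.5588 -0.2597  0.1084] [[0.965, 0.261, 0.006], [0.261, -0.965, -0.007], [0.004, 0.008, -1.0]] [ 0.3 -0.1 -0.1] 0.025 [-0.63  0.62  1.32 -0.    1.19  0.68]
[  2.45409615 -27.82952313   4.62487071]
```

View pics/w9.png

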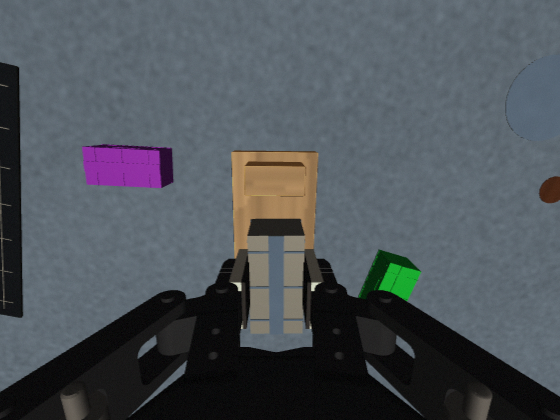

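The wagon is clear of the cradle and upright. I'll carry it to the mat.

```bash
python3 -m jog '{"fingers":[1,1,1,1,1,1,1,1,1,1],"xyz":[[0.2,-1.5,0],[0.5,-4.5,0],[0.8,-8,0],[1.2,-12,0],[1.6,-16,0],[2,-20,0],[2.3,-24,0],[2.5,-26.6,0.5],[2.5,-27.8,2],[2.5,-27.8,4]],"yaw":[0,0,0,0,0,0,0,0,0,0]}';python3 -m jog '{"fingers":[1,1,1,1],"xyz":[[0,0,0.5],[0,0,0.7],[0,0,0.7],[0,0,0.7]],"yaw":[0,0,0,0]}';  python3 - <<'E'
from h import *
s,im=snap("side","s1.png");st();print(to([.51,.015,.032]))
u,v=map(int,proj("side",s["eef_pos"]));cv2.imwrite('pics/s1c.png',cv2.resize(im[v-70:v+80,u-90:u+90],None,fx=4,fy=4))
E
```

```text
time_s: 9.87
eef_pos: [0.5092, 0.0183, 0.0662]
orientation: [[0.964, 0.265, 0.007], [0.265, -0.964, -0.006], [0.005, 0.008, -1.0]]
contact_force: [0.1, -1.6, 0.2]
gripper_width: 0.025
time_s: 10.2
eef_pos: [0.5095, 0.0179, 0.0597]
orientation: [[0.964, 0.264, 0.007], [0.264, -0.964, -0.007], [0.005, 0.008, -1.0]]
contact_force: [-0.4, -0.1, -0.9]
gripper_width: 0.0252
10.25 [0.5096 0.0178 0.0599] [[0.964, 0.264, 0.008], [0.264, -0.964, -0.007], [0.006, 0.009, -1.0]] [-0.1 -0.4 -2. ] 0.0252 [-0.2   0.54  1.68 -0.01  0.91  1.11]
[-0.05319213  0.26032392  2.78811408]
```

View pics/s1c.png

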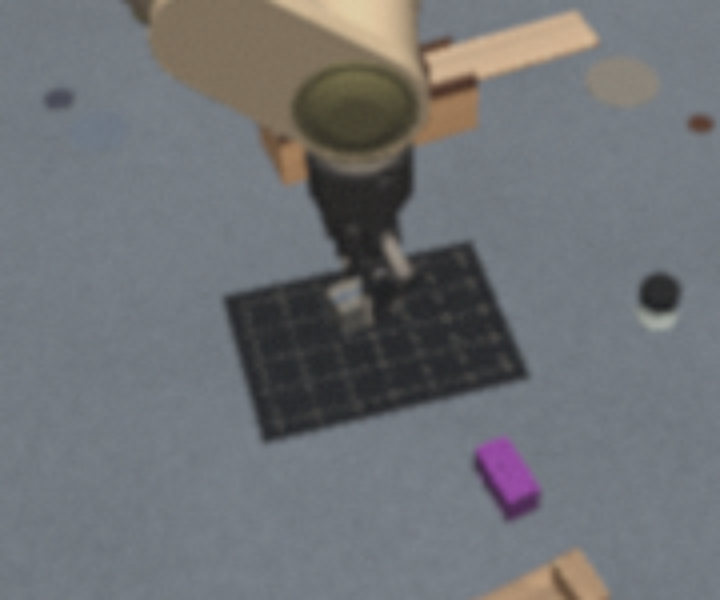

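Over the mat, about 28 mm above its top. I'll lower slowly.

```bash
python3 -m jog '{"fingers":[1,1,1,1,1,1,1],"xyz":[[0,0.1,0.5],[0,0.2,1.1],[0,0.2,1.6],[0,0.2,2],[0,0.2,2.3],[0,0.2,2.5],[0,0.2,2.5]],"yaw":[0,0,0,0,0,0,0]}'; python3 -m jog '{"fingers":[1,1,1],"xyz":[[0,0,0.1],[0,0,0.2],[0,0,0.3]],"yaw":[0,0,0]}'
```

```text
time_s: 10.83
eef_pos: [0.5102, 0.0158, 0.0344]
orientation: [[0.964, 0.264, 0.007], [0.264, -0.964, -0.006], [0.005, 0.008, -1.0]]
contact_force: [0.0, 0.3, -1.4]
gripper_width: 0.0252
time_s: 11.08
eef_pos: [0.5103, 0.0158, 0.0318]
orientation: [[0.964, 0.264, 0.008], [0.264, -0.964, -0.007], [0.006, 0.008, -1.0]]
contact_force: [-5.5, 0.7, 20.6]
gripper_width: 0.0253
```

```bash
python3 -m jog '{"fingers":[0.8,0.4,0.4,0.4,0.4,0.4],"xyz":[[0,0,-0.05],[0,0,-0.05],[0,0,-0.05],[0,0,-0.05],[0,0,-0.05],[0,0,-0.1]],"yaw":[0,0,0,0,0,0]}';  python3 -m jog '{"fingers":[0.4,0.4,0.3,0.2,0,0,0,0,0,0],"xyz":[[0,0,-0.6],[0,0,-2],[0,0,-4.5],[0,0,-7],[0,0,-9.5],[-2,0,-12],[-4,0,-14],[-4,0,-14],[-4,0,-14],[-4,0,-14]],"yaw":[0,0,0,0,-7,-14,-21,-28,-35,-42]}'
python3 - <<'E'
from h import *
s,im=snap("wrist","w10.png");st()
snap("side","s2.png")
E
```

```text
time_s: 11.58
eef_pos: [0.5103, 0.0158, 0.0327]
orientation: [[0.964, 0.264, 0.007], [0.264, -0.964, -0.007], [0.005, 0.008, -1.0]]
contact_force: [0.2, -0.3, -0.9]
gripper_width: 0.0512
time_s: 12.42
eef_pos: [0.4704, 0.0061, 0.1735]
orientation: [[0.535, 0.845, 0.009], [0.845, -0.535, -0.007], [-0.001, 0.011, -1.0]]
contact_force: [-0.2, 0.6, -0.2]
gripper_width: 0.085
12.47 [0.4705 0.0061 0.1732] [[0.529, 0.849, 0.008], [0.849, -0.529, -0.007], [-0.001, 0.011, -1.0]] [ 0.4 -0.   0.5] 0.0855 [-0.24  0.32  1.65 -0.01  1.16  0.32]
```

View pics/w10.png

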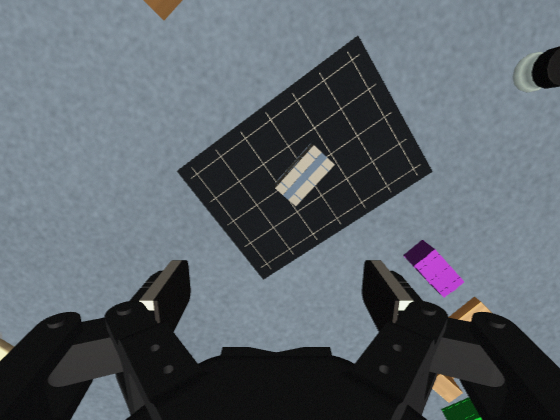

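The wagon stands upright on the mat at (305,176). I'll turn to grip it by the ends.

Run:
```python
from h import *
print(to([.51,.0,.165]))
```

```text
[1.61016953 3.64418252 0.83711584]
```

```bash
python3 -m jog '{"fingers":[0,0,0,0,0,0,0,0,0],"xyz":[[0.2,0.5,0],[0.6,1.4,0.3],[1,2.4,0.6],[1.4,3.2,0.8],[1.6,3.6,0.8],[1.6,3.6,0.8],[1.6,3.6,0.8],[1.6,3.6,0.8],[1.6,3.6,0.8]],"yaw":[-7,-14,-21,-28,-35,-42,-47,-47,-47]}';python3 - <<'E'
from h import *
readout.read_state();capture("wrist");s,im=snap("wrist","w11.png");st()
cv2.imwrite('pics/w11c.png',cv2.resize(im[120:300,180:400],None,fx=3,fy=3,interpolation=2))
print([(np.round(d["centre"],3).tolist(),round(d["conf"],2)) for d in recognise("wagon","wrist")])
E
```

```text
time_s: 13.27
eef_pos: [0.5095, 0.0002, 0.1654]
orientation: [[-0.243, 0.97, 0.008], [0.97, 0.243, -0.007], [-0.008, 0.006, -1.0]]
contact_force: [-0.1, 0.2, 0.3]
gripper_width: 0.0852
13.37 [5.095e-01 2.000e-04 1.654e-01] [[-0.245, 0.97, 0.008], [0.97, 0.245, -0.007], [-0.008, 0.006, -1.0]] [-0.8  0.   0.1] 0.085 [-0.23  0.39  1.56 -0.01  1.18 -0.48]
[([0.568, -0.127, 0.026], 0.63), ([0.509, 0.02, 0.024], 0.6)]
```

View pics/w11c.png

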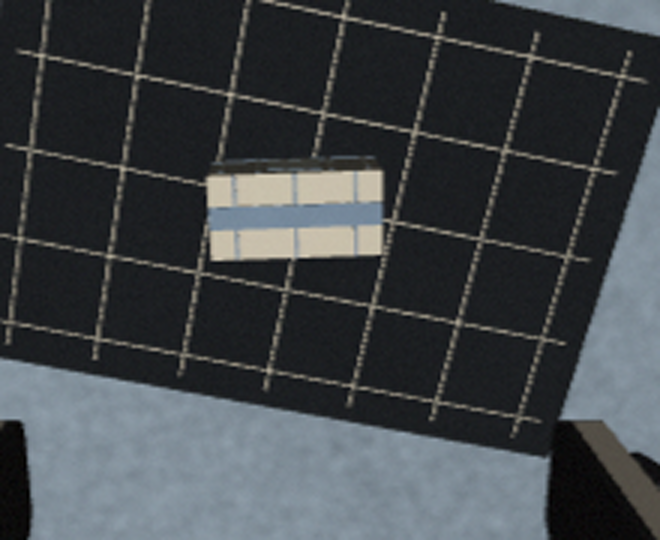

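Run:
```python
from h import *
s=readout.read_state()
q=fit("wrist",[(u/3+180,v/3+120) for u,v in [(208,176),(383,170),(382,254),(211,262)]],0,0,.029,s)
print(np.round(q,4),q.mean(0)) 
for a,b in((0,1),(3,2),(3,0),(2,1)): d=q[b]-q[a];print(round(np.linalg.norm(d),4),round(np.degrees(np.arctan2(d[1],d[0])),2))
print(to([*q.mean(0),.036]))
```

```text
[[ 0.4819  0.0201]
 [ 0.5317  0.0346]
 [ 0.5385  0.0097]
 [ 0.4886 -0.0055]] [0.51016871 0.01473214]
0.0519 16.14
0.0522 16.9
0.0265 104.73
0.0258 105.33
[ 1.49997727  0.34302554 12.93173637]
```

```bash
python3 -m jog '{"fingers":[0.1,0.1,0.1,0.1,0.1,0.1,0.1,0.1],"xyz":[[0.7,0.15,1],[1.5,0.3,3.5],[1.5,0.3,6.5],[1.5,0.3,9.5],[1.5,0.3,11.8],[1.5,0.3,13],[1.5,0.3,13.4],[1.5,0.3,13.4]],"yaw":[-1.5,-1.5,-1.5,-1.5,-1.5,-1.5,-1.5,-1.5]}';python3 - <<'E'
from h import *
s,im=snap("wrist","w12.png");st();print(to([.5102,.0147,.031]))
E
```

```text
time_s: 14.08
eef_pos: [0.5096, 0.0146, 0.0308]
orientation: [[-0.269, 0.963, 0.006], [0.963, 0.27, -0.006], [-0.008, 0.005, -1.0]]
contact_force: [-0.2, 0.4, -0.3]
gripper_width: 0.0766
14.13 [0.51   0.0145 0.0316] [[-0.27, 0.963, 0.008], [0.963, 0.27, -0.007], [-0.009, 0.006, -1.0]] [ 0.  -0.9  0.7] 0.0769 [-0.2   0.59  1.7  -0.01  0.84 -0.47]
[0.01114281 0.02117225 0.06091694]
```

View pics/w12.png

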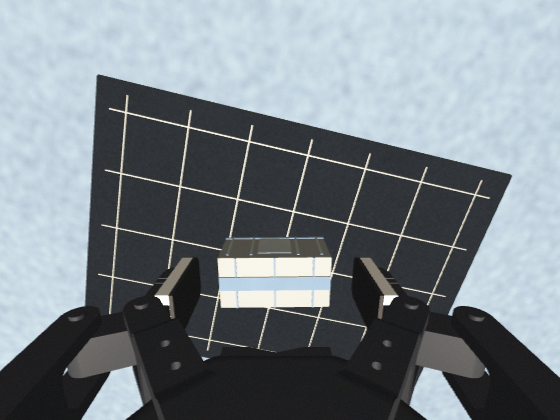

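Aligned with the ends. I'll grip and lift.

```bash
python3 -m jog '{"fingers":[1,1,1,1,1],"xyz":[[0,0,0],[0,0,0],[0,0,0],[0,0,0],[0,0,0]],"yaw":[0,0,0,0,0]}' 40;python3 -m jog '{"fingers":[1,1,1,1,1,1,1],"xyz":[[0,0,-0.4],[0,0,-1.2],[0,0,-3],[0,0,-6],[0,0,-9],[0,0,-11],[0,0,-11]],"yaw":[0,0,0,0,0,0,0]}';  python3 - <<'E'
from h import *
capture("wrist");s,im=snap("wrist","w13.png");st();print(to([.5419,.2336,.14]))
E
```

```text
time_s: 14.55
eef_pos: [0.5106, 0.0144, 0.0329]
orientation: [[-0.27, 0.963, 0.01], [0.963, 0.27, -0.007], [-0.01, 0.008, -1.0]]
contact_force: [-0.6, 0.9, 6.1]
gripper_width: 0.0511
time_s: 15.13
eef_pos: [0.511, 0.015, 0.1477]
orientation: [[-0.27, 0.963, 0.019], [0.963, 0.27, -0.009], [-0.014, 0.016, -1.0]]
contact_force: [0.4, 0.7, -0.1]
gripper_width: 0.0509
15.23 [0.5094 0.0152 0.1437] [[-0.269, 0.963, 0.012], [0.963, 0.27, -0.008], [-0.011, 0.01, -1.0]] [-0.6 -0.2 -0.6] 0.0508 [-0.2   0.42  1.59 -0.01  1.12 -0.47]
[20.15501836  9.0093476   0.24798295]
```

View pics/w13.png

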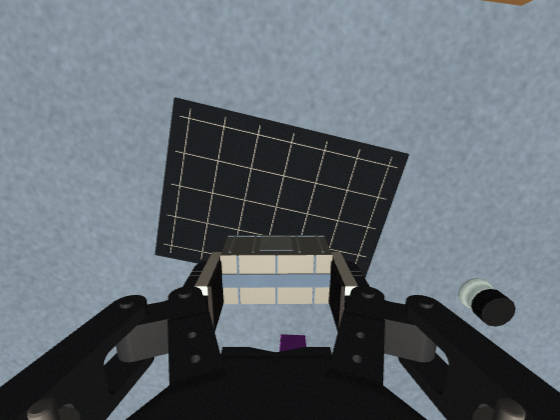

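```bash
python3 -m jog '{"fingers":[1,1,1,1,1,1,1,1,1,1],"xyz":[[1,0.4,0],[3.5,1.6,0],[7,3.1,0],[10.5,4.7,0],[14,6.3,0],[17,7.6,0],[19.2,8.6,0],[20.2,9,0.2],[20.2,9,0.2],[20.2,9,0.2]],"yaw":[1,2,3,4,5,6,6.3,6.3,6.3,6.3]}';  python3 - <<'E'
from h import *
capture("wrist");s,im=snap("wrist","w14.png");st();print(to([.5419,.2336,.14]))
E
```

```text
time_s: 16.07
eef_pos: [0.5411, 0.2335, 0.1393]
orientation: [[-0.163, 0.987, 0.01], [0.987, 0.163, -0.008], [-0.01, 0.008, -1.0]]
contact_force: [-0.2, -0.3, -1.3]
gripper_width: 0.0512
16.17 [0.5415 0.2327 0.14  ] [[-0.161, 0.987, 0.011], [0.987, 0.161, -0.008], [-0.01, 0.01, -1.0]] [ 0.4 -0.  -0.8] 0.051 [ 0.21  0.55  1.36 -0.01  1.22  0.05]
[0.085944   0.05569452 0.00235738]
```

View pics/w14.png

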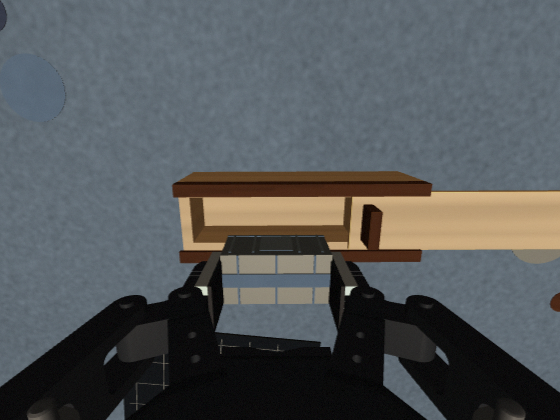

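Run:
```python
from h import *
s=st();im=cv2.imread('pics/w14.png');cv2.imwrite('pics/w14c.png',cv2.resize(im[160:280,160:440],None,fx=2.8,fy=2.8,interpolation=2))
q=fit("wrist",[(174,184),(430,183),(421,261),(180,262)],0,0,.059,s);print(np.round(q,4),q.mean(0))
for a,b in((0,1),(3,2),(3,0),(2,1)): d=q[b]-q[a];print(round(np.linalg.norm(d),4),round(np.degrees(np.arctan2(d[1],d[0])),2))
```

```text
16.17 [0.5415 0.2327 0.14  ] [[-0.161, 0.987, 0.011], [0.987, 0.161, -0.008], [-0.01, 0.01, -1.0]] [ 0.4 -0.  -0.8] 0.051 [ 0.21  0.55  1.36 -0.01  1.22  0.05]
[[0.4676 0.2531]
 [0.6451 0.2825]
 [0.6571 0.2233]
 [0.4758 0.1937]] [0.56140262 0.23814124]
0.18 9.4
0.1837 9.27
0.06 97.91
0.0605 101.43
```

View pics/w14c.png

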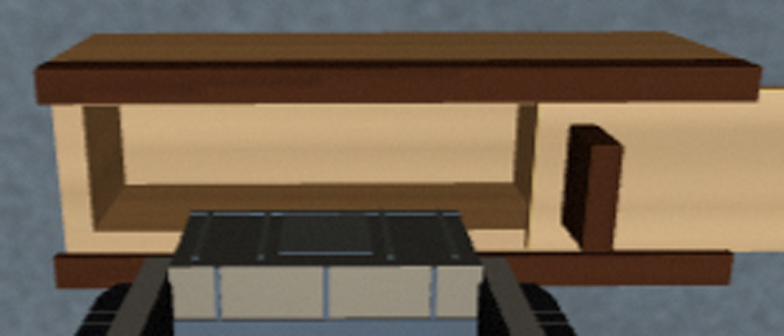

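```bash
python3 -m jog '{"fingers":[1,1,1,1,1,1,1,1,1,1],"xyz":[[0.1,0.05,0.3],[0.15,0.05,1],[0.15,0.05,2.2],[0.15,0.05,3.6],[0.15,0.05,5],[0.15,0.05,6.2],[0.15,0.05,7.3],[0.15,0.05,8.2],[0.15,0.05,8.9],[0.15,0.05,9.2]],"yaw":[0,0,0,0,0,0,0,0,0,0]}';  python3 - <<'E'
from h import *
s,im=snap("wrist","w15.png");st();print(to([.5419,.2342,.038]))
E
```

```text
time_s: 17.0
eef_pos: [0.5425, 0.2332, 0.0469]
orientation: [[-0.161, 0.987, 0.01], [0.987, 0.161, -0.008], [-0.01, 0.008, -1.0]]
contact_force: [-0.3, 0.3, -0.6]
gripper_width: 0.0509
17.05 [0.5425 0.2333 0.047 ] [[-0.161, 0.987, 0.01], [0.987, 0.161, -0.008], [-0.01, 0.008, -1.0]] [ 0.2 -0.8 -0.9] 0.0511 [ 0.21  0.66  1.45 -0.01  1.02  0.05]
[ 0.10972485 -0.05096902  0.89600319]
```

View pics/w15.png

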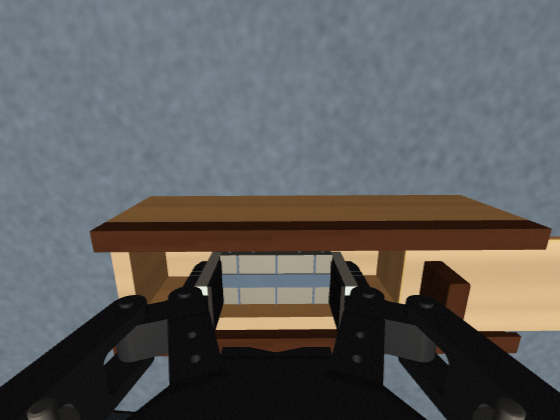

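The wagon is in the compartment with no contact yet. I'll lower it slowly to the floor.

```bash
python3 -m jog '{"fingers":[1,1,1,1,1],"xyz":[[0.05,0,0.2],[0.05,0,0.4],[0.05,0,0.6],[0.05,0,0.7],[0.05,0,0.75]],"yaw":[0,0,0,0,0]}';  python3 -m jog '{"fingers":[1,1,1],"xyz":[[0,0,0.1],[0,0,0.15],[0,0,0.2]],"yaw":[0,0,0]}'
```

```text
time_s: 17.47
eef_pos: [0.5425, 0.2337, 0.0395]
orientation: [[-0.161, 0.987, 0.01], [0.987, 0.161, -0.008], [-0.01, 0.008, -1.0]]
contact_force: [-0.8, -0.2, -1.5]
gripper_width: 0.0509
time_s: 17.72
eef_pos: [0.5426, 0.2338, 0.0379]
orientation: [[-0.161, 0.987, 0.01], [0.987, 0.161, -0.008], [-0.01, 0.009, -1.0]]
contact_force: [-2.5, 0.6, 8.7]
gripper_width: 0.0508
```

```bash
python3 -m jog '{"fingers":[0.35,0.25,0.25,0.25],"xyz":[[0,0,0],[0,0,0],[0,0,0],[0,0,0]],"yaw":[0,0,0,0]}';  python3 -m jog '{"fingers":[0.25,0.25,0.25,0.25,0.25,0.25,0.25,0.4,0.5],"xyz":[[0,0,-0.5],[0,0,-1.5],[0,0,-3.5],[0,0,-6],[0,0,-9],[0,0,-12],[0,0,-14],[0,0,-14.5],[0,0,-14.5]],"yaw":[0,0,0,0,0,0,0,0,0]}'
python3 - <<'E'
from h import *
capture("wrist");s,im=snap("wrist","w16.png");st();
E
```

```text
time_s: 18.05
eef_pos: [0.5414, 0.2335, 0.0374]
orientation: [[-0.161, 0.987, 0.007], [0.987, 0.161, -0.009], [-0.01, 0.006, -1.0]]
contact_force: [-5.2, -1.6, -1.3]
gripper_width: 0.0639
time_s: 18.8
eef_pos: [0.5411, 0.235, 0.1846]
orientation: [[-0.161, 0.987, 0.012], [0.987, 0.161, -0.008], [-0.01, 0.01, -1.0]]
contact_force: [-0.7, -0.1, -0.2]
gripper_width: 0.0428
18.9 [0.5401 0.2348 0.1816] [[-0.161, 0.987, 0.006], [0.987, 0.161, -0.009], [-0.01, 0.005, -1.0]] [-0.5 -0.1 -1.2] 0.043 [ 0.21  0.51  1.3  -0.01  1.33  0.05]
```

View pics/w16.png

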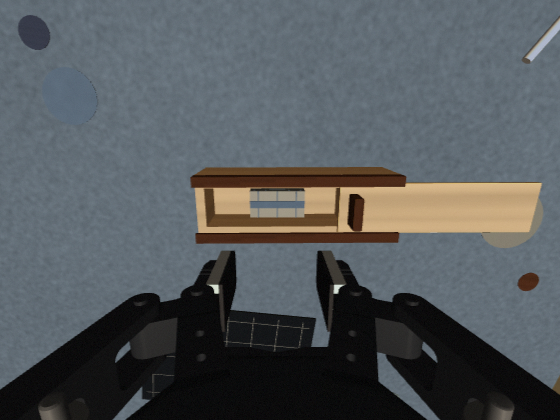

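The wagon sits upright and flat at (277,203). The rib is at (356,212), and I'll pinch it again.

Run:
```python
from h import *
print(to([.6091,.2446,.084]))
```

```text
[-0.04138211  6.92532831  9.7930167 ]
```

```bash
python3 -m jog '{"fingers":[0.5,0.5,0.5,0.5,0.5,0.5,0.5,0.5,0.5,0.5],"xyz":[[0,2,0],[0,4.5,0],[0,6.5,0.5],[0,6.9,2.5],[0,6.9,5],[0,6.9,7.2],[0,6.9,8.8],[0,6.9,9.6],[0,6.9,9.8],[0,6.9,9.8]],"yaw":[0,0,0,0,0,0,0,0,0,0]}'
python3 - <<'E'
from h import *
s,im=snap("wrist","w17.png");st();print(to([.6091,.2446,.084]))
E
```

```text
time_s: 19.73
eef_pos: [0.6086, 0.2449, 0.0832]
orientation: [[-0.161, 0.987, 0.005], [0.987, 0.161, -0.009], [-0.01, 0.003, -1.0]]
contact_force: [0.4, 0.5, 0.5]
gripper_width: 0.0426
19.78 [0.609  0.245  0.0842] [[-0.161, 0.987, 0.006], [0.987, 0.161, -0.009], [-0.01, 0.005, -1.0]] [-0.1  0.7  0.4] 0.0429 [ 0.21  0.71  1.21 -0.01  1.22  0.05]
[-0.04390798  0.00358398  0.01919174]
```

View pics/w17.png

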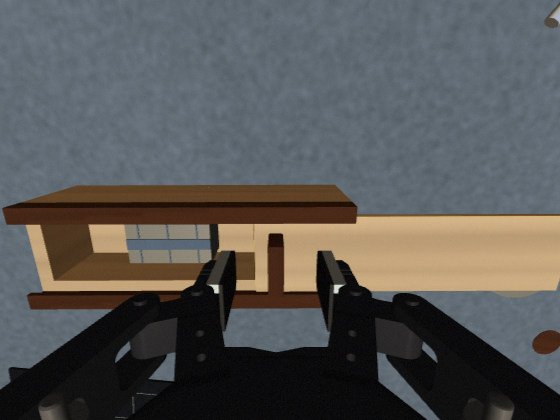

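```bash
python3 -m jog '{"fingers":[1,1,1,1,1,1],"xyz":[[0,0,0],[0,0,0],[0,0,0],[0,0,0],[0,0,-0.1],[0,0,-0.1]],"yaw":[0,0,0,0,0,0]}' 40; python3 -m jog '{"fingers":[1,1,1,1,1,1,1,1,1,1],"xyz":[[0,-0.6,0],[0,-1.8,0],[0,-3.2,0],[0,-4.7,0],[0,-6.2,0],[0,-7.7,0],[0,-9.1,0],[0,-10.4,0],[0,-11.4,0],[0,-12,0]],"yaw":[0,0,0,0,0,0,0,0,0,0]}'
```

```text
time_s: 20.28
eef_pos: [0.6085, 0.245, 0.0852]
orientation: [[-0.161, 0.987, 0.005], [0.987, 0.161, -0.009], [-0.01, 0.004, -1.0]]
contact_force: [-4.5, -0.2, 2.5]
gripper_width: 0.0064
time_s: 21.12
eef_pos: [0.4895, 0.2253, 0.0852]
orientation: [[-0.161, 0.987, 0.007], [0.987, 0.161, -0.01], [-0.011, 0.005, -1.0]]
contact_force: [1.5, -2.0, 0.4]
gripper_width: 0.0063
```

```bash
python3 -m jog '{"fingers":[1,1,1,1,1],"xyz":[[0,-0.3,0],[0,-0.6,0],[0,-0.8,0],[0,-1,0],[0,-1.2,0]],"yaw":[0,0,0,0,0]}'
python3 - <<'E'
from h import *
s,im=snap("wrist","w18.png");st();p=np.array(s["eef_pos"])[:2]-[.5616,.2368];print(p@[.9867,.1625]+.079)
E
```

```text
time_s: 21.53
eef_pos: [0.4817, 0.224, 0.0856]
orientation: [[-0.161, 0.987, 0.017], [0.987, 0.161, -0.007], [-0.01, 0.016, -1.0]]
contact_force: [23.5, 3.9, -16.4]
gripper_width: 0.0063
21.58 [0.4817 0.224  0.0855] [[-0.161, 0.987, 0.017], [0.987, 0.161, -0.007], [-0.01, 0.016, -1.0]] [ 17.6   3.  -13.5] 0.0065 [ 0.22  0.53  1.6  -0.01  1.    0.06]
-0.0019673528768535814
```

View pics/w18.png

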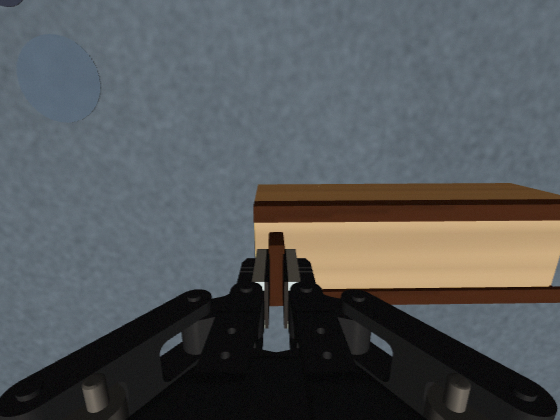

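The cover is shut against its stop. I'll release the rib and withdraw.

```bash
python3 -m jog '{"fingers":[0.9,0.6,0.5,0.5,0.5,0.5,0.5,0.5,0.5],"xyz":[[0,0,0],[0,0,0],[0,0,0],[0,0,-1],[0,0,-3.5],[0,0,-7],[0,0,-10.5],[0,0,-13],[0,0,-13]],"yaw":[0,0,0,0,0,0,0,0,0]}'
python3 - <<'E'
from h import *
capture("wrist");s,im=snap("wrist","w19.png");st();snap("scene","sc2.png");snap("side","s3.png")
E
```

```text
time_s: 22.33
eef_pos: [0.4807, 0.2255, 0.2216]
orientation: [[-0.161, 0.987, 0.027], [0.987, 0.161, -0.005], [-0.009, 0.026, -1.0]]
contact_force: [-0.6, -0.5, 1.2]
gripper_width: 0.0429
22.43 [0.4793 0.225  0.2167] [[-0.161, 0.987, 0.019], [0.987, 0.161, -0.007], [-0.01, 0.018, -1.0]] [ 0.1 -0.2 -0.1] 0.0423 [ 0.22  0.37  1.43 -0.01  1.33  0.06]
```

View pics/w19.png

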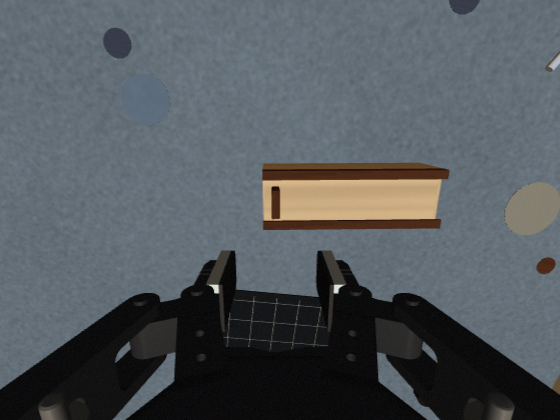

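View pics/sc2.png

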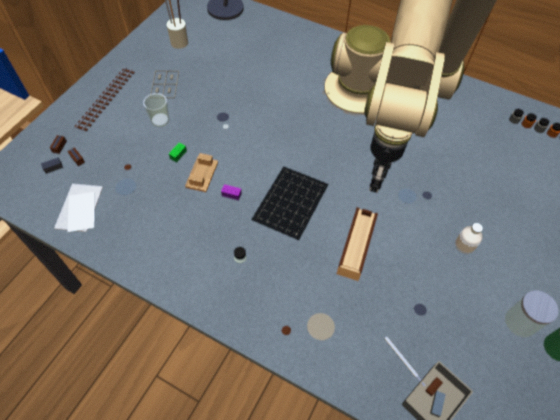

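Run:
```python
from h import *
a=cv2.imread('pics/scene0.png').astype(int);b=cv2.imread('pics/sc2.png').astype(int)
for n,(u,v) in dict(glass=(157,108),bottle=(470,237),pot=(240,254),green=(178,152),purple=(232,192)).items(): print(n,abs(a-b)[v-14:v+14,u-14:u+14].mean().round(2))
s=readout.read_state();w=[(276,187),(276,218)]
q=np.mean([ray("wrist",u,v,.0735,s)[:2] for u,v in w],0)-[.5616,.2372];print(q@[.9867,.1625])
print(manip.finish_job())
```

```text
glass 2.02
bottle 1.81
pot 2.12
green 2.12
purple 2.21
-0.08073152121925962
the job is handed in; nothing more can be done
None
```

The job is done and handed in at about 22.5 s of the 64 s allowed. The grey wagon is inside the dust box, and the cover is shut over it.

- **Sequence:** I opened the cover to its end stop and lifted the wagon from the cradle by its long sides. I stood it upright on the mat and let go, then took it by its ends and lowered it onto the compartment floor. I then closed the cover to its end stop, let go of it and raised the arm clear.
- **Lowering:** the wagon met the compartment floor at about 9 N. Setting it on the mat was firmer, at about 21 N.
- **Cover:** the last picture puts the rib at box x ≈ -81 mm, against -79 mm expected when shut. That is within the calibration's 2 mm or so.
- **Wagon:** it showed upright and flat in the box just before closing. It is hidden under the cover now, so I could not check it afterwards.
- **Bystanders:** in the scene view, the bottle, glass, paint pot and the green and purple look-alikes look the same before and after.

The highest wrist force I read was about 29 N, with the cover at its shut stop. No check failed.

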